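# Set the elbow splint to a right angle by its turnbuckle

## Robot

A 6-joint arm with a two-finger parallel gripper is mounted at the origin on the work surface. World frame = base frame: x ahead of the robot, y to its left, z up, the work surface at z = 0. Lengths are in mm, angles in rad, forces in N, time in s.
With the tool pointing down it reaches from about 350 to 975 mm from the base axis. Payload 4.9 kg.
Tool frame: the origin (TCP) lies midway between the tips of the shut fingers; the grasp point (between the pads) lies manip.grasp_offset behind it (manip.grasp_offset is the distance from the TCP to the grasp point, in mm); z points along the fingers, y is the line along which they close (so a half turn about z gives the same grasp; the last joint's range is limited). The gripper opens to 85 mm and grips with 20 to 120 N. Pads are 22 mm wide; open, the fingers measure 114 mm over their backs; the gripper's body (76 mm by 85 mm) begins 54 mm behind the grasp point. The pads swing forward as they close: fully open they stand 13 mm farther back than shut.
Start: joints at [1.215, 0.053, 1.613, -0, 1.476, -0.119], TCP at [146.611, 607.541, 231.304] pointing down, gripper open.
Joint ranges: [-3.01, 3.01], [-1.01, 2.22], [0.06, 2.58], [-1.02, 4.17], [0.09, 2.62], [-3.14, 3.14]. Speed limits (rad/s): [2.57, 2.57, 3.14, 3.14, 3.14, 3.14].

## Interface

Orientations are given as [roll, pitch, yaw] about the fixed x, y, z axes, in that order (R = Rz(yaw) Ry(pitch) Rx(roll)).
In Python, from workcell import get_state, eyes, ticket, manip gives the robot as it stands. The module is installed in compiled form; this text tells all that it offers.
- The arm moves only by the tool arm_command, never from a script. Its argument "deltas" is a list of rows, each an object with "claw": the finger opening in m, from 0 to 0.0854; "xyz": the shift along the tool's x, y, z in m, a list of three; "yaw": the turn about the tool's z in degrees. A call has 1 to 10 rows; each row is the pose to reach, as a shift and turn from the pose commanded when the call began, along the tool's axes at that moment; what a row does not reach only later rows make up. A row lasts 1/12 s, in which the tool goes at most 41.7 mm and 7.16 degrees, less where a joint would pass 70% of its speed; a pose out of reach is approached as far as the arm can. A call with a gripper value outside its range is refused whole. The fingers move at their own pace and stop on an object; the grip force is fixed at half the most. Time passes only in rows, so rows that repeat a pose let the fingers close. It gives the time, the measured TCP pose, the force, the opening and the grip force at its end, in the units of the state.
- get_state(): the state, without advancing time (a new reading comes with each control period).
- eyes.read_camera(name): name is "side" or "top" or "wrist"; returns a dict with "img" (384x512x3 uint8, red, green, blue), "camera_matrix" (3x3 intrinsics, pixels), "rvec" (rotation vector, rad) and "tvec" (3), from world to camera coordinates, as OpenCV has them; the wrist camera has in their place "hand_eye" (4x4, takes a point from camera to tool coordinates, whose origin is the TCP and whose axes are the flange's). Camera axes: x right, y down, z forward; pixel columns grow to the right and rows downward; lengths in mm; the calibration is good to about 2 mm. The wrist camera is an equidistant fisheye: a pixel r from the principal point sees the ray r / f radians off the axis. A picture is of the moment at which its call begins: read the wrist's pose just before it. There is no depth.
- ticket.hand_in(): hands the job in; it is judged then, once.
The state is a dict: "time": time; "joint_positions": joint angles; "dq": joint speeds; "joint_efforts": joint torques, N m; "tcp_pos": TCP position; "tcp_rot": TCP orientation; "ft_force": force on the tool from outside, world axes, zero at the start; "ft_torque": the same for the moment, N m; "gripper_width": finger opening in mm; "grasp_force": force on a finger pad.
Only numpy, scipy, OpenCV 4.12 (cv2) and the standard library are available. Lean on these libraries where they do the work, as an engineer would, in place of code of your own. Each camera call takes 0.05 s, during which the arm holds its last target. There are 200 camera calls.

## Task

The elbow splint on the fitting board still stands too wide for the patient. Turn the barrel of its turnbuckle so that both threaded rods draw in, until the forearm bar stands at a right angle to the upper arm bar; do it by the turnbuckle alone without forcing the forearm shell, and leave everything else on the table as it lies.

Things in the scene. Friction and masses are not known exactly. Their poses are not given: they have to be found in the camera images.
- elbow (a joint): hinge of the splint, upright axis, at the dark rivet (22 mm) where its flat dark steel side bars cross. Reads in rad how much wider than a right angle the upper side bars stand, seen from above: 0 = 90 degrees, positive = wider. Starts 0.14 to 0.24. Self-locking: it moves only with the turnbuckle, about 0.047 narrower per radian the barrel turns inward.
- turnbuckle (a joint): angle of the barrel in rad; 0 at the splint's right angle, -5 to -3 at the start, stops at -5.6 and 3; it grows as the rods draw in. Positive: right-handed about the line from upper_pin to forearm_pin (clockwise to someone looking from the upper arm's end along it to the forearm's end). 24 mm draw in per full turn, both ends together. Stiff, about 0.15 N m, stays where left.
- barrel_mid (a point): middle of the barrel on its axis, 150 mm over the table: a round fluted steel tube 24 mm across, 80 mm long, lying level across the open inside of the bent splint, free air beside and above. Frame (not turning with it): x from upper_pin to forearm_pin, z up. Always half way between the pins, so it shifts about 3 mm and veers 0.023 rad per radian turned.
- upper_pin (a point): centre of the rod's eye at the upper arm's end, on the barrel's axis, 150 mm over the table, above the upper arm's side bar, 120 mm from the hinge. Fixed. Eye 21 mm across on a pin whose dark head ends 11 mm above the axis; rods 10 mm thick.
- forearm_pin (a point): centre of the other rod's eye, at the forearm's end, same shape and height, above the forearm's side bar, 120 mm from the hinge. The pins are 170 mm apart at a right angle and up to 189 mm at the start.
- hinge_pin (a point): point on the elbow hinge's upright axis at the barrel's height (150 mm); the hinge itself ends 132 mm over the table. Fixed.
- forearm: moving part of the splint: white half-round forearm shell (170 mm long, 82 mm across, on its side, open to the inside of the bend) between two flat dark steel bars 16 mm wide, the upper one 121 mm over the table. Origin on the hinge axis at table level, x along the forearm bar away from the hinge. Not to be pushed or held.
- splint_board: fixed plywood board 360 x 290 x 15 mm carrying the splint; its place and yaw differ each time. The upper arm shell (160 mm long, 92 mm across, its upper bar 126 mm over the table) is held to it by two posts with black knobs. Origin on the table; at a right angle the barrel lies over it, along -x from upper_pin to forearm_pin, and the hinge is 85 mm to +y.
- goniometer: flat steel angle measure with two arms 100 mm long, 10 mm high, lying loose on the board under the inside of the bend. Leave it.
- screwdriver: black-handled screwdriver 150 mm long, loose on the board beside the splint. Leave it.
- steel_bowl: open steel bowl 124 mm across, 50 mm high, loose on the table at the left. Leave it.
- tape_roll: ring of paper tape 84 mm across, 25 mm high, loose at the left. Leave it.
- spray_bottle: white bottle 70 mm across, 170 mm high, loose at the right. Leave it.
- beaker: white plastic cup 68 mm across, 75 mm high, loose at the right. Leave it.
- spare_cuff: spare white half-round shell 120 mm long, 46 mm high, lying open side down, loose at the far right. Leave it.

How it is judged (in metres and radians):
At the end, for the whole second after the job is handed in: The splint stands at a right angle within about 3 degrees (elbow joint within 0.055 rad of 0) and is at rest (value of joint elbow between -0.055 and 0.055 rad and velocity of joint elbow between -0.02 and 0.02 rad/s); the robot touches nothing.
It fails at once if the forearm shell or its bars are pushed with more than 15 N (contact force between any of the fingers, the arm and forearm above 15 N).
It fails at once if a loose thing on the board or the table is moved by more than 25 mm (distance of any of goniometer, screwdriver, steel_bowl, tape_roll, spray_bottle, beaker, spare_cuff from where it was at the start of the episode above 0.025 m).
It also fails if it takes over 61 s, if anything falls off the work surface, if the arm or the gripper's body presses on something with over 40 N, if the wrist force passes 120 N, or if a joint passes its speed limit or range.

## Working session

There is one attempt and no reset: what is moved stays moved. The work goes in short steps, Python scripts to look and compute and a tool call to move; the robot and the scene stay as the last step left them, time stands still between calls to the robot, and variables do not carry over. Pictures are saved under pics/ and viewed, at most 10 in all, crops included, and the job is handed in when it is done.

Besides the shell and the picture viewer there is one more tool, called after "Request:" by a JSON object that holds its "name" and its "arguments". arm_command: Moves the arm, as the interface text tells. Its arguments: {"type":"object","properties":{"deltas":{"type":"array","items":{"type":"object","properties":{"claw":{"type":"number"},"xyz":{"type":"array","items":{"type":"number"}},"yaw":{"type":"number"}}}}},"required":["deltas"]}

```bash
mkdir -p pics; python3 - <<'E'
from workcell import get_state, eyes, manip
import cv2,numpy as np
s=get_state();print({k:np.round(v,3).tolist() for k,v in s.items()}, manip.grasp_offset)
for n in("top","side"):
    c=eyes.read_camera(n);cv2.imwrite(f"pics/{n}0.png",c["img"][:,:,::-1])
    print(n,c["camera_matrix"].tolist(),np.ravel(c["rvec"]),np.ravel(c["tvec"]))
c=eyes.read_camera("wrist");print(c["hand_eye"],c["camera_matrix"])
E
```

```text
{'time': 0.0, 'joint_positions': [1.215, 0.053, 1.614, -0.0, 1.476, -0.119], 'dq': [0.001, -0.0, 0.001, -0.001, 0.0, -0.001], 'joint_efforts': [0.001, -39.37, -37.017, 0.0, 0.007, 0.0], 'tcp_pos': [146.411, 606.956, 230.071], 'tcp_rot': [-3.14, -0.0, 2.905], 'ft_force': [-0.371, 0.032, -0.613], 'ft_torque': [-0.021, 0.021, 0.005], 'grasp_force': 0.0, 'gripper_width': 85.619} 18.700000000000003
top [[420.04790251812744, 0.0, 256.1904040485015], [0.0, 420.04790251812744, 188.68757333134536], [0.0, 0.0, 1.0]] [ 2.12229473 -2.15236327  0.171636  ] [  21.89806541  517.07461547 1283.40951647]
side [[493.6908951661811, 0.0, 258.75980215169994], [0.0, 493.6908951661811, 193.55921464995316], [0.0, 0.0, 1.0]] [ 2.34974738 -0.78114227  0.29295795] [-407.64301448  325.49060187 1553.89192513]
[[-3.62171085e-04 -9.45300760e-01 -3.26199849e-01  8.38767093e+01]
 [ 9.99999903e-01 -4.24589389e-04  1.20152178e-04 -1.72031123e+00]
 [-2.52080940e-04 -3.26199774e-01  9.45300822e-01 -1.41474134e+02]
 [ 0.00000000e+00  0.00000000e+00  0.00000000e+00  1.00000000e+00]] [[297.31863964   0.         254.61578508]
 [  0.         297.31863964 196.35801072]
 [  0.           0.           1.        ]]
```

View pics/top0.png

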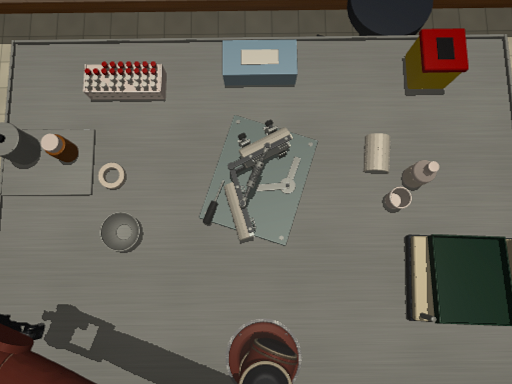

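View pics/side0.png

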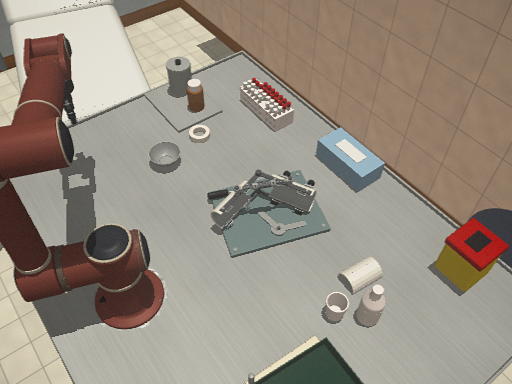

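The top view shows the splint at about (255,180). The hinge is near (235,168), the knobs of the upper arm near (270,128), and the forearm runs down to (240,230). I'll zoom in.

```bash
python3 - <<'E'
import cv2,numpy as np
t=cv2.imread("pics/top0.png")[115:215,210:310];s=cv2.imread("pics/side0.png")[160:235,205:325]
cv2.imwrite("pics/t1.png",cv2.resize(t,None,fx=6,fy=6,interpolation=cv2.INTER_CUBIC))
cv2.imwrite("pics/s1.png",cv2.resize(s,None,fx=6,fy=6,interpolation=cv2.INTER_CUBIC))
E
```

```text
(no output)
```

View pics/t1.png

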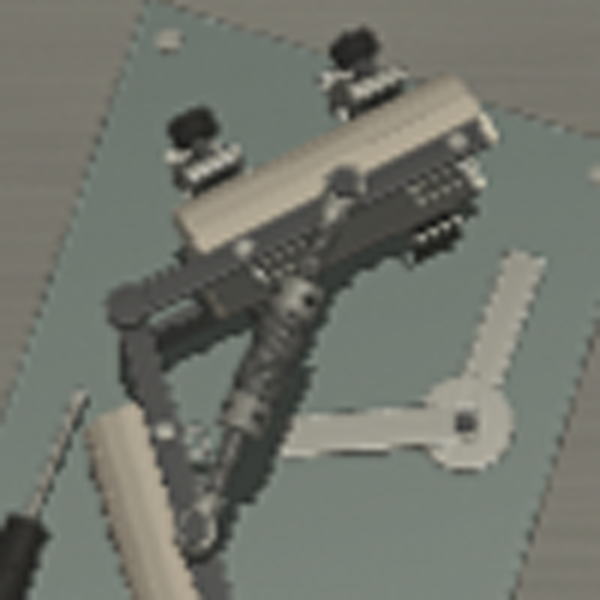

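View pics/s1.png

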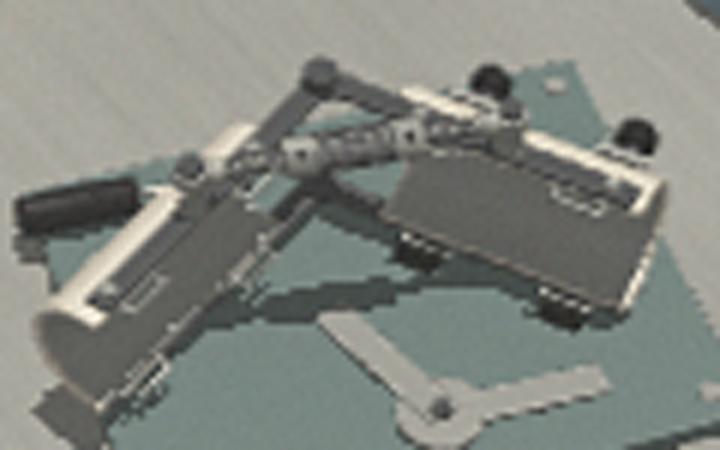

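```bash
cat > h.py <<'E'
import numpy as np,cv2
from workcell import get_state,eyes
from scipy.spatial.transform import Rotation as R
def ray(c,px):
    K=c["camera_matrix"];Rm=cv2.Rodrigues(np.array(c["rvec"],float))[0];t=np.ravel(c["tvec"])
    return -Rm.T@t, Rm.T@np.linalg.solve(K,[px[0],px[1],1.])
def at(c,px,z):
    o,d=ray(c,px);return o+d*(z-o[2])/d[2]
def crop(p,o): return (np.array(p)+.5)/6+np.array(o)-.5
E
python3 - <<'E'
from h import *
s=get_state();np.set_printoptions(precision=1,suppress=True)
T=eyes.read_camera("top");S=eyes.read_camera("side")
o=(210,115);q=(205,160)
P={}
for n,a,b,z in(("up",(343,180),(510,105),161),("fore",(197,527),(190,165),161),("hinge",(128,303),(318,75),132)):
    P[n]=at(T,crop(a,o),z);print(n,P[n],at(S,crop(b,q),z))
    P[n]=(P[n]+at(S,crop(b,q),z))/2
print("barrel",at(T,crop((270,355),o),155))
u=P["fore"]-P["up"];print(np.linalg.norm(u[:2]),"dir",np.degrees(np.arctan2(u[1],u[0])),"mid",(P["fore"]+P["up"])/2)
a=P["up"]-P["hinge"];b=P["fore"]-P["hinge"];print(np.linalg.norm(a[:2]),np.linalg.norm(b[:2]),np.arccos(a[:2]@b[:2]/np.linalg.norm(a[:2])/np.linalg.norm(b[:2]))-np.pi/2)
M=R.from_euler("xyz",s["tcp_rot"]).as_matrix();print(M,np.degrees(s["tcp_rot"]))
E
```

```text
up [627.8 -17.9 161. ] [627.1 -15.2 161. ]
fore [458.9  54.5 161. ] [457.   55.8 161. ]
hinge [574.6  88.6 132. ] [569.7  87.8 132. ]
barrel [542.9  18.7 155. ]
184.04623819860828 dir 157.07610233575144 mid [542.7  19.3 161. ]
118.43964548190927 118.89140129030756 0.20416081993375945
[[-1.   0.2 -0. ]
 [ 0.2  1.  -0. ]
 [ 0.  -0.  -1. ]] [-179.9   -0.   166.4]
```

Request:
{"name": "arm_command", "arguments": {"deltas": [{"xyz": [-0.026,-0.024,0],"yaw": 0,"claw": 0.04},{"xyz": [-0.052,-0.048,0],"yaw": 0,"claw": 0.04},{"xyz": [-0.078,-0.072,0],"yaw": 0,"claw": 0.04},{"xyz": [-0.104,-0.096,0],"yaw": 0,"claw": 0.04},{"xyz": [-0.13,-0.12,0],"yaw": 0,"claw": 0.04},{"xyz": [-0.156,-0.144,0],"yaw": 0,"claw": 0.04},{"xyz": [-0.182,-0.168,0],"yaw": 0,"claw": 0.04},{"xyz": [-0.208,-0.192,0],"yaw": 0,"claw": 0.04},{"xyz": [-0.234,-0.216,0],"yaw": 0,"claw": 0.04},{"xyz": [-0.26,-0.24,0],"yaw": 0,"claw": 0.04}]}}

```text
time: 1.08
tcp_pos: [343.6, 311.7, 231.4]
tcp_rot: [3.141, 0.0, 2.905]
ft_force: [0.5, 0.5, -0.2]
gripper_width: 40.0
grasp_force: 0.0
```

Request:
{"name": "arm_command", "arguments": {"deltas": [{"xyz": [-0.026,-0.024,0],"yaw": 1,"claw": 0.04},{"xyz": [-0.052,-0.048,0],"yaw": 2,"claw": 0.04},{"xyz": [-0.078,-0.072,0],"yaw": 3,"claw": 0.04},{"xyz": [-0.104,-0.096,0],"yaw": 4,"claw": 0.04},{"xyz": [-0.13,-0.12,0],"yaw": 5,"claw": 0.04},{"xyz": [-0.156,-0.144,0],"yaw": 6,"claw": 0.04},{"xyz": [-0.182,-0.168,0],"yaw": 7,"claw": 0.04},{"xyz": [-0.208,-0.192,0],"yaw": 8,"claw": 0.04},{"xyz": [-0.234,-0.216,0],"yaw": 9,"claw": 0.04},{"xyz": [-0.26,-0.238,0],"yaw": 9.4,"claw": 0.04}]}}

```text
time: 1.92
tcp_pos: [540.6, 19.0, 231.3]
tcp_rot: [3.142, 0.0, 2.739]
ft_force: [-0.5, 0.3, 0.1]
gripper_width: 40.2
grasp_force: 0.0
```

Request:
{"name": "arm_command", "arguments": {"deltas": [{"xyz": [0,0,0],"yaw": 0,"claw": 0.04},{"xyz": [0,0,0],"yaw": 0,"claw": 0.04}]}}

```text
time: 2.08
tcp_pos: [540.4, 19.6, 230.9]
tcp_rot: [-3.142, -0.001, 2.738]
ft_force: [-0.6, 1.3, -0.0]
gripper_width: 39.8
grasp_force: 0.0
```

```bash
python3 - <<'E'
from h import *
s=get_state();np.set_printoptions(precision=2,suppress=True);print(s)
c=eyes.read_camera("wrist");cv2.imwrite("pics/w1.png",c["img"][:,:,::-1])
E
```

```text
{'time': 2.0833, 'joint_positions': array([-0.1 , -0.15,  1.81,  0.  ,  1.48, -1.27]), 'dq': array([ 0.04, -0.03,  0.03,  0.01,  0.01,  0.  ]), 'joint_efforts': array([ -1.23, -29.98, -37.66,  -0.11,  -0.09,  -0.03]), 'tcp_pos': array([540.38,  19.56, 230.93]), 'tcp_rot': array([-3.14, -0.  ,  2.74]), 'ft_force': array([-0.56,  1.28, -0.01]), 'ft_torque': array([-0.  ,  0.  , -0.01]), 'grasp_force': 0.0, 'gripper_width': 39.805890537221835}
```

View pics/w1.png

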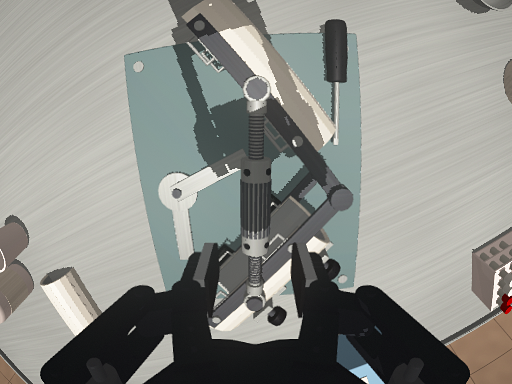

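The wrist view shows the barrel centred between the fingers (column 256, rows 160–255), in line with the tool's x axis. The hinge is on the right, at (340,198), and there is free air on the left. I'll descend astride the barrel, then press the left pad on the barrel's open side and stroke upward.

Request:
{"name": "arm_command", "arguments": {"deltas": [{"xyz": [0,0,0.015],"yaw": 0,"claw": 0.04},{"xyz": [0,0,0.03],"yaw": 0,"claw": 0.04},{"xyz": [0,0,0.045],"yaw": 0,"claw": 0.04},{"xyz": [0,0,0.06],"yaw": 0,"claw": 0.04},{"xyz": [0,0,0.075],"yaw": 0,"claw": 0.04},{"xyz": [0,0,0.09],"yaw": 0,"claw": 0.04},{"xyz": [0,0,0.1],"yaw": 0,"claw": 0.04},{"xyz": [0,0,0.11],"yaw": 0,"claw": 0.04},{"xyz": [0,0,0.118],"yaw": 0,"claw": 0.04},{"xyz": [0,0,0.118],"yaw": 0,"claw": 0.04}]}}

```text
time: 2.97
tcp_pos: [538.7, 21.4, 111.5]
tcp_rot: [-3.141, -0.003, 2.741]
ft_force: [0.9, 1.3, -0.0]
gripper_width: 40.1
grasp_force: 0.0
```

Request:
{"name": "arm_command", "arguments": {"deltas": [{"xyz": [0,0.002,0],"yaw": 0,"claw": 0.04},{"xyz": [0,0.004,0],"yaw": 0,"claw": 0.04},{"xyz": [0,0.006,0],"yaw": 0,"claw": 0.04},{"xyz": [0,0.006,0],"yaw": 0,"claw": 0.04}]}}

```text
time: 3.3
tcp_pos: [543.1, 26.7, 114.3]
tcp_rot: [3.141, 0.002, 2.741]
ft_force: [0.3, 0.1, 0.2]
gripper_width: 39.9
grasp_force: 0.0
```

Request:
{"name": "arm_command", "arguments": {"deltas": [{"xyz": [0,0.001,0],"yaw": 0,"claw": 0.04},{"xyz": [0,0.001,0],"yaw": 0,"claw": 0.04}]}}

```text
time: 3.47
tcp_pos: [543.0, 27.4, 113.7]
tcp_rot: [3.141, 0.001, 2.741]
ft_force: [0.2, 0.3, -0.1]
gripper_width: 40.3
grasp_force: 0.0
```

Request:
{"name": "arm_command", "arguments": {"deltas": [{"xyz": [0,0.001,0],"yaw": 0,"claw": 0.04},{"xyz": [0,0.001,0],"yaw": 0,"claw": 0.04}]}}

```text
time: 3.63
tcp_pos: [543.0, 27.6, 113.4]
tcp_rot: [-3.14, 0.0, 2.741]
ft_force: [-1.9, -3.0, 1.1]
gripper_width: 40.1
grasp_force: 1.5
```

Request:
{"name": "arm_command", "arguments": {"deltas": [{"xyz": [0,0.001,0],"yaw": 0,"claw": 0.04},{"xyz": [0,0.001,0],"yaw": 0,"claw": 0.04}]}}

```text
time: 3.8
tcp_pos: [543.1, 27.8, 113.3]
tcp_rot: [-3.138, -0.0, 2.741]
ft_force: [-2.6, -6.9, 1.6]
gripper_width: 40.0
grasp_force: 3.5
```

Request:
{"name": "arm_command", "arguments": {"deltas": [{"xyz": [0,0.001,0],"yaw": 0,"claw": 0.04},{"xyz": [0,0.001,0],"yaw": 0,"claw": 0.04}]}}

```text
time: 3.97
tcp_pos: [543.1, 27.8, 113.1]
tcp_rot: [-3.136, -0.0, 2.741]
ft_force: [-4.4, -9.4, 1.8]
gripper_width: 40.0
grasp_force: 5.2
```

Request:
{"name": "arm_command", "arguments": {"deltas": [{"xyz": [0,0.003,0],"yaw": 0,"claw": 0.04},{"xyz": [0,0.005,0],"yaw": 0,"claw": 0.04},{"xyz": [0,0.006,0],"yaw": 0,"claw": 0.04}]}}

```text
time: 4.22
tcp_pos: [543.1, 28.3, 112.4]
tcp_rot: [-3.123, -0.002, 2.74]
ft_force: [-13.3, -31.3, 4.5]
gripper_width: 40.2
grasp_force: 16.8
```

Request:
{"name": "arm_command", "arguments": {"deltas": [{"xyz": [0,0,-0.002],"yaw": 0,"claw": 0.04},{"xyz": [0,0,-0.004],"yaw": 0,"claw": 0.04},{"xyz": [0,0,-0.006],"yaw": 0,"claw": 0.04},{"xyz": [0,0,-0.008],"yaw": 0,"claw": 0.04},{"xyz": [0,0,-0.01],"yaw": 0,"claw": 0.04}]}}

```text
time: 4.63
tcp_pos: [541.4, 28.9, 117.8]
tcp_rot: [-3.124, -0.006, 2.739]
ft_force: [-3.6, -26.1, -13.3]
gripper_width: 39.7
grasp_force: 12.8
```

Request:
{"name": "arm_command", "arguments": {"deltas": [{"xyz": [0,0,-0.003],"yaw": 0,"claw": 0.04},{"xyz": [0,0,-0.006],"yaw": 0,"claw": 0.04},{"xyz": [0,0,-0.009],"yaw": 0,"claw": 0.04},{"xyz": [0,0,-0.012],"yaw": 0,"claw": 0.04},{"xyz": [0,0,-0.015],"yaw": 0,"claw": 0.04},{"xyz": [0,0,-0.018],"yaw": 0,"claw": 0.04}]}}

```text
time: 5.13
tcp_pos: [539.4, 30.1, 134.3]
tcp_rot: [-3.124, -0.013, 2.739]
ft_force: [-9.0, -21.9, -12.7]
gripper_width: 40.2
grasp_force: 11.6
```

```bash
python3 - <<'E'
from h import *
T=eyes.read_camera("wrist");S=eyes.read_camera("side")
a=cv2.resize(S["img"][150:250,195:335],(784,560),interpolation=cv2.INTER_CUBIC)
cv2.imwrite("pics/s2.png",a[:,:,::-1])
E
```

```text
(no output)
```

View pics/s2.png

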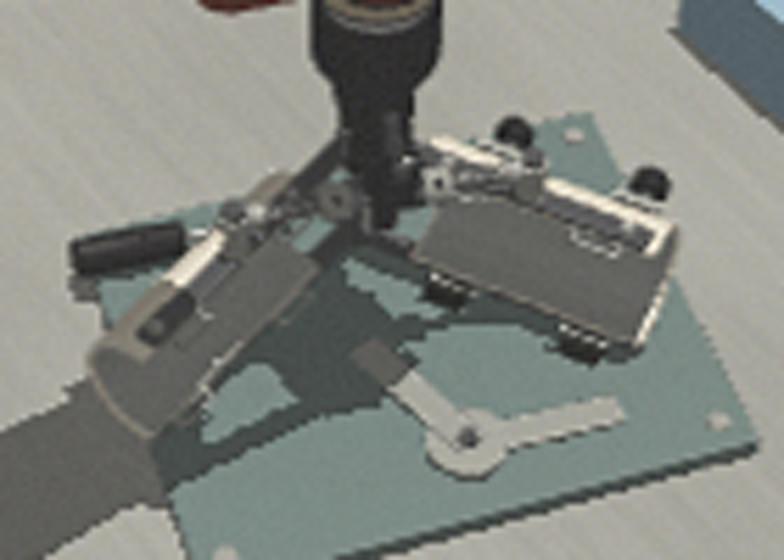

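The arm now hides most of the splint, so this view can't show the change. I'll retract to the earlier viewing pose and compare wrist pictures.

Request:
{"name": "arm_command", "arguments": {"deltas": [{"xyz": [0,-0.006,0],"yaw": 0,"claw": 0.04},{"xyz": [0,-0.012,0],"yaw": 0,"claw": 0.04},{"xyz": [0,-0.016,-0.01],"yaw": 0,"claw": 0.04},{"xyz": [0,-0.016,-0.03],"yaw": 0,"claw": 0.04},{"xyz": [0,-0.016,-0.05],"yaw": 0,"claw": 0.04},{"xyz": [0,-0.016,-0.07],"yaw": 0,"claw": 0.04},{"xyz": [0,-0.016,-0.09],"yaw": 0,"claw": 0.04},{"xyz": [0,-0.016,-0.09],"yaw": 0,"claw": 0.04},{"xyz": [0,-0.016,-0.09],"yaw": 0,"claw": 0.04}]}}

```text
time: 5.98
tcp_pos: [541.4, 21.1, 234.5]
tcp_rot: [3.139, 0.005, 2.741]
ft_force: [-0.2, 0.0, -0.0]
gripper_width: 40.2
grasp_force: 0.0
```

```bash
python3 - <<'E'
from h import *
s=get_state();c=eyes.read_camera("wrist");cv2.imwrite("pics/w2.png",c["img"][:,:,::-1])
a=cv2.imread("pics/w1.png");b=cv2.imread("pics/w2.png")
cv2.imwrite("pics/cmp.png",cv2.resize(np.hstack([a[60:330,130:370],b[60:330,130:370]]),None,fx=1.6,fy=1.6,interpolation=cv2.INTER_CUBIC))
print(s["tcp_pos"],s["tcp_rot"])
E
```

```text
[541.42681586  21.1492949  234.46704758] [3.139294   0.00534523 2.74120234]
```

View pics/cmp.png

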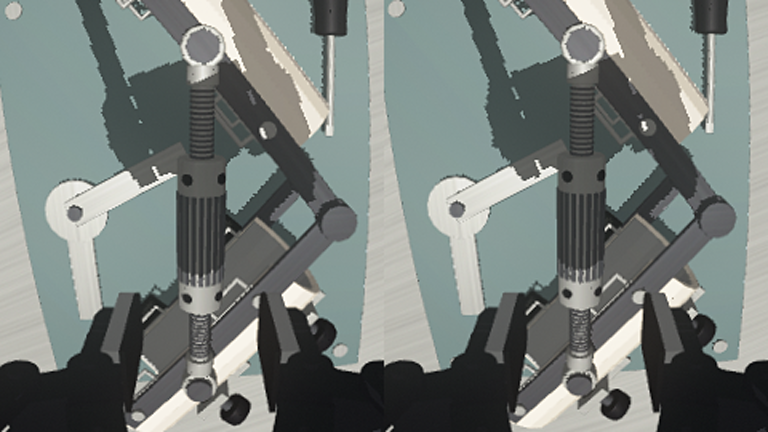

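The two frames are nearly identical (elbow angle about 103.8° against 103.35°), so the pad mostly slipped at the friction limit. I'll repeat the stroke with about double the side force.

Request:
{"name": "arm_command", "arguments": {"deltas": [{"xyz": [0,0,0.02],"yaw": 0,"claw": 0.04},{"xyz": [0,0,0.04],"yaw": 0,"claw": 0.04},{"xyz": [0,0,0.06],"yaw": 0,"claw": 0.04},{"xyz": [0,0,0.08],"yaw": 0,"claw": 0.04},{"xyz": [0,0,0.1],"yaw": 0,"claw": 0.04},{"xyz": [0,0.002,0.115],"yaw": 0,"claw": 0.04},{"xyz": [0,0.004,0.118],"yaw": 0,"claw": 0.04},{"xyz": [0,0.006,0.118],"yaw": 0,"claw": 0.04},{"xyz": [0,0.008,0.118],"yaw": 0,"claw": 0.04},{"xyz": [0,0.01,0.118],"yaw": 0,"claw": 0.04}]}}

```text
time: 6.87
tcp_pos: [542.4, 28.3, 113.0]
tcp_rot: [-3.135, -0.002, 2.741]
ft_force: [-7.4, -13.4, -2.4]
gripper_width: 39.9
grasp_force: 7.5
```

Request:
{"name": "arm_command", "arguments": {"deltas": [{"xyz": [0,0.003,0],"yaw": 0,"claw": 0.04},{"xyz": [0,0.006,0],"yaw": 0,"claw": 0.04},{"xyz": [0,0.009,0],"yaw": 0,"claw": 0.04},{"xyz": [0,0.012,0],"yaw": 0,"claw": 0.04},{"xyz": [0,0.012,0],"yaw": 0,"claw": 0.04}]}}

```text
time: 7.28
tcp_pos: [542.4, 28.8, 111.4]
tcp_rot: [-3.109, -0.006, 2.74]
ft_force: [-21.6, -46.7, 2.7]
gripper_width: 40.1
grasp_force: 25.6
```

Request:
{"name": "arm_command", "arguments": {"deltas": [{"xyz": [0,0,-0.002],"yaw": 0,"claw": 0.04},{"xyz": [0,0,-0.004],"yaw": 0,"claw": 0.04},{"xyz": [0,0,-0.006],"yaw": 0,"claw": 0.04},{"xyz": [0,0,-0.008],"yaw": 0,"claw": 0.04},{"xyz": [0,0,-0.01],"yaw": 0,"claw": 0.04}]}}

```text
time: 7.7
tcp_pos: [541.8, 29.0, 116.7]
tcp_rot: [-3.112, -0.007, 2.739]
ft_force: [-7.8, -46.1, -24.7]
gripper_width: 40.3
grasp_force: 22.1
```

Request:
{"name": "arm_command", "arguments": {"deltas": [{"xyz": [0,0,0],"yaw": 0,"claw": 0.04},{"xyz": [0,0,0],"yaw": 0,"claw": 0.04},{"xyz": [0,0,0],"yaw": 0,"claw": 0.04}]}}

```text
time: 7.95
tcp_pos: [541.8, 29.0, 116.2]
tcp_rot: [-3.112, -0.007, 2.739]
ft_force: [-8.8, -45.8, -22.4]
gripper_width: 40.2
grasp_force: 22.3
```

Request:
{"name": "arm_command", "arguments": {"deltas": [{"xyz": [0,0,-0.002],"yaw": 0,"claw": 0.04},{"xyz": [0,0,-0.004],"yaw": 0,"claw": 0.04},{"xyz": [0,0,-0.006],"yaw": 0,"claw": 0.04},{"xyz": [0,0,-0.008],"yaw": 0,"claw": 0.04},{"xyz": [0,0,-0.01],"yaw": 0,"claw": 0.04},{"xyz": [0,0,-0.012],"yaw": 0,"claw": 0.04},{"xyz": [0,0,-0.014],"yaw": 0,"claw": 0.04},{"xyz": [0,0,-0.016],"yaw": 0,"claw": 0.04},{"xyz": [0,0,-0.018],"yaw": 0,"claw": 0.04}]}}

```text
time: 8.7
tcp_pos: [540.2, 28.4, 131.6]
tcp_rot: [-3.108, -0.01, 2.739]
ft_force: [-9.2, -47.7, -28.4]
gripper_width: 40.4
grasp_force: 22.8
```

Request:
{"name": "arm_command", "arguments": {"deltas": [{"xyz": [0,0,0],"yaw": 0,"claw": 0.04},{"xyz": [0,0,0],"yaw": 0,"claw": 0.04},{"xyz": [0,0,0],"yaw": 0,"claw": 0.04}]}}

```text
time: 8.95
tcp_pos: [540.6, 28.0, 132.5]
tcp_rot: [-3.107, -0.009, 2.739]
ft_force: [-9.9, -48.4, -23.9]
gripper_width: 40.5
grasp_force: 23.5
```

Request:
{"name": "arm_command", "arguments": {"deltas": [{"xyz": [0,-0.008,0],"yaw": 0,"claw": 0.04},{"xyz": [0,-0.016,0],"yaw": 0,"claw": 0.04},{"xyz": [0,-0.022,-0.01],"yaw": 0,"claw": 0.04},{"xyz": [0,-0.022,-0.03],"yaw": 0,"claw": 0.04},{"xyz": [0,-0.022,-0.05],"yaw": 0,"claw": 0.04},{"xyz": [0,-0.022,-0.07],"yaw": 0,"claw": 0.04},{"xyz": [0,-0.022,-0.09],"yaw": 0,"claw": 0.04},{"xyz": [0,-0.022,-0.09],"yaw": 0,"claw": 0.04},{"xyz": [0,-0.022,-0.09],"yaw": 0,"claw": 0.04},{"xyz": [0,-0.022,-0.09],"yaw": 0,"claw": 0.04}]}}

```text
time: 9.78
tcp_pos: [540.2, 21.3, 232.1]
tcp_rot: [3.141, 0.001, 2.741]
ft_force: [0.8, -0.6, -0.6]
gripper_width: 40.2
grasp_force: 0.0
```

```bash
python3 - <<'E'
from h import *
s=get_state();c=eyes.read_camera("wrist");cv2.imwrite("pics/w3.png",c["img"][:,:,::-1])
a=cv2.imread("pics/w1.png");b=cv2.imread("pics/w3.png")
cv2.imwrite("pics/cmp2.png",cv2.resize(np.hstack([a[60:330,130:370],b[60:330,130:370]]),None,fx=1.6,fy=1.6,interpolation=cv2.INTER_CUBIC))
print(s["tcp_pos"],s["tcp_rot"])
E
```

```text
[540.19840392  21.30262928 232.09100631] [3.14087063e+00 1.40141097e-03 2.74142273e+00]
```

View pics/cmp2.png

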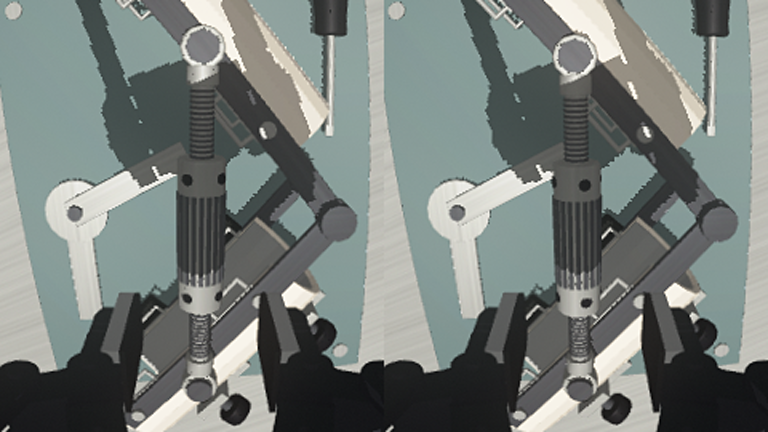

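The stroke turned it: the forearm pin moved from about (205,45) to (191,55) in the crop. I'll quantify this with the fisheye calibration and automatic template matching, so fewer views are needed.

```bash
cat >> h.py <<'E'
HE=np.array([[-3.62171085e-04,-9.45300760e-01,-3.26199849e-01,8.38767093e+01],[1,-4.24589389e-04,1.2e-04,-1.72031123],[-2.5e-04,-3.26199774e-01,9.45300822e-01,-1.41474134e+02],[0,0,0,1]])
def wr(px,z,zt):  # wrist pixel -> tool xy at world height z, TCP height zt, tool down
    v=(np.array(px)-[254.61578508,196.35801072])/297.31863964;r=np.hypot(*v)
    d=HE[:3,:3]@np.r_[v/r*np.sin(r),np.cos(r)];o=HE[:3,3]
    return (o+d*((zt-z)-o[2])/d[2])[:2]
C=lambda p:(np.array(p)+.5)/1.6-.5+[130,60]
def match(img,ref,p,h=12,sr=22):
    x,y=np.round(p).astype(int);t=ref[y-h:y+h+1,x-h:x+h+1];w=img[y-h-sr:y+h+sr+1,x-h-sr:x+h+sr+1]
    m=cv2.matchTemplate(w,t,cv2.TM_CCOEFF_NORMED);_,q,_,l=cv2.minMaxLoc(m);return np.array(p)+np.array(l)-sr,q
def elbow(f,h,u,zt):
    F,U=wr(f,161,zt),wr(u,161,zt);H=wr(h,132,zt);d=np.linalg.norm(F-U);a,b=F-H,U-H
    ang=np.arccos(a@b/np.linalg.norm(a)/np.linalg.norm(b))
    print("dist %.1f elbow_d %.3f elbow_ang %.3f arms %.1f %.1f"%(d,2*np.arcsin(d/240)-np.pi/2,ang-np.pi/2,np.linalg.norm(a),np.linalg.norm(b)),"mid tool",np.round((F+U)/2,1),"axis deg",np.round(np.degrees(np.arctan2(*(F-U)[::-1])),1))
def measure(name):
    s=get_state();c=eyes.read_camera("wrist");cv2.imwrite(name,c["img"][:,:,::-1])
    im=cv2.imread(name);ref=cv2.imread("pics/w3.png");out=[]
    for p in((191,55),(334,220),(194,387)):
        q,sc=match(im,ref,C(p));out.append(q);print(np.round(q,1),round(sc,2),end=" ")
    elbow(*out,s["tcp_pos"][2])
E
python3 - <<'E'
from h import *
elbow(C((205,45)),C((337,221)),C((201,387)),230.93)
elbow(C((199,45)),C((330,217)),C((193,384)),234.47)
elbow(C((191,55)),C((334,220)),C((194,387)),232.09)
E
```

```text
dist 180.1 elbow_d 0.127 elbow_ang 0.193 arms 117.1 116.2 mid tool [ 0.7 -0.2] axis deg 0.5
dist 180.9 elbow_d 0.137 elbow_ang 0.193 arms 115.9 118.4 mid tool [ 0.4 -3.8] axis deg 1.1
dist 176.6 elbow_d 0.083 elbow_ang 0.127 arms 116.6 118.7 mid tool [-2.  -5.2] axis deg -0.2
```

Request:
{"name": "arm_command", "arguments": {"deltas": [{"xyz": [0,0,0.02],"yaw": 0,"claw": 0.04},{"xyz": [0,0,0.04],"yaw": 0,"claw": 0.04},{"xyz": [0,0,0.06],"yaw": 0,"claw": 0.04},{"xyz": [0,-0.002,0.08],"yaw": 0,"claw": 0.04},{"xyz": [0,-0.002,0.1],"yaw": 0,"claw": 0.04},{"xyz": [0,0,0.115],"yaw": 0,"claw": 0.04},{"xyz": [0,0.001,0.118],"yaw": 0,"claw": 0.04},{"xyz": [0,0.003,0.118],"yaw": 0,"claw": 0.04},{"xyz": [0,0.005,0.118],"yaw": 0,"claw": 0.04},{"xyz": [0,0.006,0.118],"yaw": 0,"claw": 0.04}]}}

```text
time: 10.67
tcp_pos: [542.2, 25.9, 113.9]
tcp_rot: [-3.139, 0.0, 2.741]
ft_force: [-4.0, -5.0, -2.4]
gripper_width: 39.9
grasp_force: 3.2
```

Request:
{"name": "arm_command", "arguments": {"deltas": [{"xyz": [0,0.003,0],"yaw": 0,"claw": 0.04},{"xyz": [0,0.006,0],"yaw": 0,"claw": 0.04},{"xyz": [0,0.009,0],"yaw": 0,"claw": 0.04},{"xyz": [0,0.012,0],"yaw": 0,"claw": 0.04},{"xyz": [0,0.012,0],"yaw": 0,"claw": 0.04}]}}

```text
time: 11.08
tcp_pos: [542.2, 26.5, 112.2]
tcp_rot: [-3.113, -0.004, 2.741]
ft_force: [-19.1, -41.3, 3.6]
gripper_width: 40.2
grasp_force: 22.8
```

Request:
{"name": "arm_command", "arguments": {"deltas": [{"xyz": [0,0,-0.003],"yaw": 0,"claw": 0.04},{"xyz": [0,0,-0.006],"yaw": 0,"claw": 0.04},{"xyz": [0,0,-0.009],"yaw": 0,"claw": 0.04},{"xyz": [0,0,-0.012],"yaw": 0,"claw": 0.04},{"xyz": [0,0,-0.015],"yaw": 0,"claw": 0.04},{"xyz": [0,0,-0.018],"yaw": 0,"claw": 0.04},{"xyz": [0,0,-0.021],"yaw": 0,"claw": 0.04},{"xyz": [0,0,-0.024],"yaw": 0,"claw": 0.04},{"xyz": [0,0,-0.028],"yaw": 0,"claw": 0.04},{"xyz": [0,0,-0.032],"yaw": 0,"claw": 0.04}]}}

```text
time: 11.92
tcp_pos: [538.4, 27.1, 135.8]
tcp_rot: [-3.112, -0.013, 2.739]
ft_force: [-11.7, -37.9, -27.2]
gripper_width: 40.2
grasp_force: 19.3
```

Request:
{"name": "arm_command", "arguments": {"deltas": [{"xyz": [0,-0.008,0],"yaw": 0,"claw": 0.04},{"xyz": [0,-0.016,0],"yaw": 0,"claw": 0.04},{"xyz": [0,-0.022,-0.01],"yaw": 0,"claw": 0.04},{"xyz": [0,-0.022,-0.03],"yaw": 0,"claw": 0.04},{"xyz": [0,-0.022,-0.05],"yaw": 0,"claw": 0.04},{"xyz": [0,-0.022,-0.07],"yaw": 0,"claw": 0.04},{"xyz": [0,-0.022,-0.086],"yaw": 0,"claw": 0.04},{"xyz": [0,-0.022,-0.086],"yaw": 0,"claw": 0.04},{"xyz": [0,-0.022,-0.086],"yaw": 0,"claw": 0.04},{"xyz": [0,-0.022,-0.086],"yaw": 0,"claw": 0.04}]}}

```text
time: 12.75
tcp_pos: [538.5, 17.5, 231.6]
tcp_rot: [3.141, 0.001, 2.741]
ft_force: [0.1, 0.2, -0.3]
gripper_width: 39.9
grasp_force: 0.0
```

```bash
python3 -c "
from h import *
measure('pics/w4.png')"
```

```text
[251.2  98.2] 0.76 [342.6 197.3] 0.94 [255.1 301.7] 0.93 dist 173.4 elbow_d 0.044 elbow_ang 0.094 arms 115.9 118.5 mid tool [-3.3 -2.7] axis deg -0.9
```

Request:
{"name": "arm_command", "arguments": {"deltas": [{"xyz": [0,0,0.02],"yaw": 0,"claw": 0.04},{"xyz": [0,0,0.04],"yaw": 0,"claw": 0.04},{"xyz": [-0.003,0,0.06],"yaw": -1,"claw": 0.04},{"xyz": [-0.003,0,0.08],"yaw": -1,"claw": 0.04},{"xyz": [-0.003,0,0.1],"yaw": -1,"claw": 0.04},{"xyz": [-0.003,0,0.115],"yaw": -1,"claw": 0.04},{"xyz": [-0.003,0.002,0.12],"yaw": -1,"claw": 0.04},{"xyz": [-0.003,0.005,0.12],"yaw": -1,"claw": 0.04},{"xyz": [-0.003,0.008,0.12],"yaw": -1,"claw": 0.04},{"xyz": [-0.003,0.01,0.12],"yaw": -1,"claw": 0.04}]}}

```text
time: 13.63
tcp_pos: [543.9, 23.8, 111.2]
tcp_rot: [-3.136, -0.002, 2.759]
ft_force: [-7.3, -12.8, -2.4]
gripper_width: 40.2
grasp_force: 7.1
```

Request:
{"name": "arm_command", "arguments": {"deltas": [{"xyz": [0,0.003,0],"yaw": 0,"claw": 0.04},{"xyz": [0,0.006,0],"yaw": 0,"claw": 0.04},{"xyz": [0,0.009,0],"yaw": 0,"claw": 0.04},{"xyz": [0,0.012,0],"yaw": 0,"claw": 0.04},{"xyz": [0,0.014,0],"yaw": 0,"claw": 0.04}]}}

```text
time: 14.05
tcp_pos: [543.8, 25.6, 108.6]
tcp_rot: [-3.108, -0.007, 2.758]
ft_force: [-22.1, -50.9, -4.5]
gripper_width: 40.0
grasp_force: 27.3
```

Request:
{"name": "arm_command", "arguments": {"deltas": [{"xyz": [0,0,-0.003],"yaw": 0,"claw": 0.04},{"xyz": [0,0,-0.006],"yaw": 0,"claw": 0.04},{"xyz": [0,0,-0.009],"yaw": 0,"claw": 0.04},{"xyz": [0,0,-0.012],"yaw": 0,"claw": 0.04},{"xyz": [0,0,-0.015],"yaw": 0,"claw": 0.04},{"xyz": [0,0,-0.018],"yaw": 0,"claw": 0.04},{"xyz": [0,0,-0.021],"yaw": 0,"claw": 0.04},{"xyz": [0,0,-0.024],"yaw": 0,"claw": 0.04},{"xyz": [0,0,-0.028],"yaw": 0,"claw": 0.04},{"xyz": [0,0,-0.032],"yaw": 0,"claw": 0.04}]}}

```text
time: 14.88
tcp_pos: [540.2, 24.7, 131.5]
tcp_rot: [-3.105, -0.015, 2.756]
ft_force: [-8.6, -52.0, -34.5]
gripper_width: 40.3
grasp_force: 25.1
```

Request:
{"name": "arm_command", "arguments": {"deltas": [{"xyz": [0,-0.008,0],"yaw": 0,"claw": 0.04},{"xyz": [0,-0.016,0],"yaw": 0,"claw": 0.04},{"xyz": [0,-0.024,-0.01],"yaw": 0,"claw": 0.04},{"xyz": [0,-0.026,-0.03],"yaw": 0,"claw": 0.04},{"xyz": [0,-0.026,-0.05],"yaw": 0,"claw": 0.04},{"xyz": [0,-0.026,-0.07],"yaw": 0,"claw": 0.04},{"xyz": [0,-0.026,-0.088],"yaw": 0,"claw": 0.04},{"xyz": [0,-0.026,-0.088],"yaw": 0,"claw": 0.04},{"xyz": [0,-0.026,-0.088],"yaw": 0,"claw": 0.04},{"xyz": [0,-0.026,-0.088],"yaw": 0,"claw": 0.04}]}}

```text
time: 15.72
tcp_pos: [540.8, 14.5, 232.0]
tcp_rot: [3.141, 0.001, 2.759]
ft_force: [0.1, 0.3, -0.2]
gripper_width: 39.8
grasp_force: 0.0
```

```bash
python3 -c "
from h import *
measure('pics/w5.png')"
```

```text
[251.2  97.2] 0.84 [344.6 195.3] 0.95 [256.1 298.7] 0.93 dist 170.9 elbow_d 0.014 elbow_ang 0.063 arms 116.4 118.0 mid tool [-1.3 -2.3] axis deg -1.2
```

Elbow about 0.065 now. Same stroke again.

Request:
{"name": "arm_command", "arguments": {"deltas": [{"xyz": [0,0,0.02],"yaw": 0,"claw": 0.04},{"xyz": [0,0,0.04],"yaw": 0,"claw": 0.04},{"xyz": [-0.001,0,0.06],"yaw": -1,"claw": 0.04},{"xyz": [-0.001,0,0.08],"yaw": -1,"claw": 0.04},{"xyz": [-0.001,0,0.1],"yaw": -1,"claw": 0.04},{"xyz": [-0.001,0,0.115],"yaw": -1,"claw": 0.04},{"xyz": [-0.001,0.002,0.12],"yaw": -1,"claw": 0.04},{"xyz": [-0.001,0.005,0.12],"yaw": -1,"claw": 0.04},{"xyz": [-0.001,0.008,0.12],"yaw": -1,"claw": 0.04},{"xyz": [-0.001,0.01,0.12],"yaw": -1,"claw": 0.04}]}}

```text
time: 16.6
tcp_pos: [544.5, 21.8, 111.5]
tcp_rot: [-3.137, -0.001, 2.776]
ft_force: [-4.6, -11.5, -2.9]
gripper_width: 40.2
grasp_force: 6.3
```

Request:
{"name": "arm_command", "arguments": {"deltas": [{"xyz": [0,0.003,0],"yaw": 0,"claw": 0.04},{"xyz": [0,0.006,0],"yaw": 0,"claw": 0.04},{"xyz": [0,0.009,0],"yaw": 0,"claw": 0.04},{"xyz": [0,0.012,0],"yaw": 0,"claw": 0.04},{"xyz": [0,0.015,0],"yaw": 0,"claw": 0.04}]}}

```text
time: 17.02
tcp_pos: [544.4, 23.5, 109.1]
tcp_rot: [-3.106, -0.006, 2.776]
ft_force: [-22.8, -56.0, -3.9]
gripper_width: 40.3
grasp_force: 30.5
```

Request:
{"name": "arm_command", "arguments": {"deltas": [{"xyz": [0,0,-0.003],"yaw": 0,"claw": 0.04},{"xyz": [0,0,-0.006],"yaw": 0,"claw": 0.04},{"xyz": [0,0,-0.009],"yaw": 0,"claw": 0.04},{"xyz": [0,0,-0.012],"yaw": 0,"claw": 0.04},{"xyz": [0,0,-0.015],"yaw": 0,"claw": 0.04},{"xyz": [0,0,-0.018],"yaw": 0,"claw": 0.04},{"xyz": [0,0,-0.021],"yaw": 0,"claw": 0.04},{"xyz": [0,0,-0.024],"yaw": 0,"claw": 0.04},{"xyz": [0,0,-0.028],"yaw": 0,"claw": 0.04},{"xyz": [0,0,-0.032],"yaw": 0,"claw": 0.04}]}}

```text
time: 17.85
tcp_pos: [541.3, 22.5, 131.8]
tcp_rot: [-3.104, -0.013, 2.773]
ft_force: [-10.0, -54.9, -34.8]
gripper_width: 39.7
grasp_force: 26.5
```

Request:
{"name": "arm_command", "arguments": {"deltas": [{"xyz": [0,-0.008,0],"yaw": 0,"claw": 0.04},{"xyz": [0,-0.016,0],"yaw": 0,"claw": 0.04},{"xyz": [0,-0.024,-0.01],"yaw": 0,"claw": 0.04},{"xyz": [0,-0.027,-0.03],"yaw": 0,"claw": 0.04},{"xyz": [0,-0.027,-0.05],"yaw": 0,"claw": 0.04},{"xyz": [0,-0.027,-0.07],"yaw": 0,"claw": 0.04},{"xyz": [0,-0.027,-0.088],"yaw": 0,"claw": 0.04},{"xyz": [0,-0.027,-0.088],"yaw": 0,"claw": 0.04},{"xyz": [0,-0.027,-0.088],"yaw": 0,"claw": 0.04},{"xyz": [0,-0.027,-0.088],"yaw": 0,"claw": 0.04}]}}

```text
time: 18.68
tcp_pos: [541.2, 12.2, 231.9]
tcp_rot: [3.141, 0.001, 2.776]
ft_force: [-0.7, -0.1, -1.0]
gripper_width: 40.1
grasp_force: 0.0
```

```bash
python3 -c "
from h import *
measure('pics/w6.png')
b=cv2.imread('pics/w6.png');cv2.imwrite('pics/c6.png',cv2.resize(b[60:330,150:370],None,fx=2.2,fy=2.2,interpolation=cv2.INTER_CUBIC))"
```

```text
[251.2 100.2] 0.66 [346.6 196.3] 0.94 [256.1 297.7] 0.91 dist 167.5 elbow_d -0.026 elbow_ang 0.019 arms 117.0 117.7 mid tool [-1.7 -2.3] axis deg -1.2
```

View pics/c6.png

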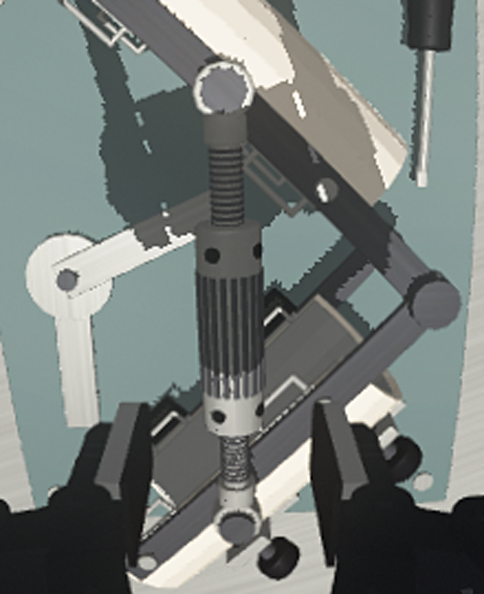

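The crop shows the forearm pin at (223,88), the hinge at (436,304) and the upper pin at (239,527).

```bash
python3 -c "
from h import *
D=lambda p:(np.array(p)+.5)/2.2-.5+[150,60]
elbow(D((223,88)),D((436,304)),D((239,527)),231.9)
elbow(D((223,85)),D((436,304)),D((239,527)),231.9)"
```

```text
dist 169.8 elbow_d 0.001 elbow_ang 0.027 arms 119.3 117.5 mid tool [-2.5 -1.2] axis deg -2.0
dist 170.7 elbow_d 0.012 elbow_ang 0.033 arms 120.0 117.5 mid tool [-2.  -1.2] axis deg -1.9
```

Elbow is about +0.025, so a shorter stroke will centre it.

Request:
{"name": "arm_command", "arguments": {"deltas": [{"xyz": [0,0,0.02],"yaw": 0,"claw": 0.04},{"xyz": [0,0,0.04],"yaw": 0,"claw": 0.04},{"xyz": [-0.001,0,0.06],"yaw": -1,"claw": 0.04},{"xyz": [-0.001,0,0.08],"yaw": -1,"claw": 0.04},{"xyz": [-0.001,0,0.1],"yaw": -1,"claw": 0.04},{"xyz": [-0.001,0,0.11],"yaw": -1,"claw": 0.04},{"xyz": [-0.001,0.002,0.115],"yaw": -1,"claw": 0.04},{"xyz": [-0.001,0.005,0.115],"yaw": -1,"claw": 0.04},{"xyz": [-0.001,0.008,0.115],"yaw": -1,"claw": 0.04},{"xyz": [-0.001,0.01,0.115],"yaw": -1,"claw": 0.04}]}}

```text
time: 19.57
tcp_pos: [545.2, 19.6, 117.0]
tcp_rot: [-3.137, 0.0, 2.794]
ft_force: [-4.7, -10.5, -2.2]
gripper_width: 39.6
grasp_force: 5.9
```

Request:
{"name": "arm_command", "arguments": {"deltas": [{"xyz": [0,0.003,0],"yaw": 0,"claw": 0.04},{"xyz": [0,0.006,0],"yaw": 0,"claw": 0.04},{"xyz": [0,0.009,0],"yaw": 0,"claw": 0.04},{"xyz": [0,0.012,0],"yaw": 0,"claw": 0.04},{"xyz": [0,0.015,0],"yaw": 0,"claw": 0.04}]}}

```text
time: 19.98
tcp_pos: [545.3, 20.5, 115.4]
tcp_rot: [-3.105, -0.004, 2.793]
ft_force: [-24.8, -62.1, 3.7]
gripper_width: 40.1
grasp_force: 32.8
```

Request:
{"name": "arm_command", "arguments": {"deltas": [{"xyz": [0,0,-0.003],"yaw": 0,"claw": 0.04},{"xyz": [0,0,-0.006],"yaw": 0,"claw": 0.04},{"xyz": [0,0,-0.009],"yaw": 0,"claw": 0.04},{"xyz": [0,0,-0.012],"yaw": 0,"claw": 0.04},{"xyz": [0,0,-0.015],"yaw": 0,"claw": 0.04},{"xyz": [0,0,-0.018],"yaw": 0,"claw": 0.04},{"xyz": [0,0,-0.022],"yaw": 0,"claw": 0.04}]}}

```text
time: 20.57
tcp_pos: [543.6, 20.3, 129.2]
tcp_rot: [-3.106, -0.007, 2.791]
ft_force: [-2.5, -55.9, -34.2]
gripper_width: 40.2
grasp_force: 25.7
```

Request:
{"name": "arm_command", "arguments": {"deltas": [{"xyz": [0,-0.008,0],"yaw": 0,"claw": 0.04},{"xyz": [0,-0.016,0],"yaw": 0,"claw": 0.04},{"xyz": [0,-0.024,-0.01],"yaw": 0,"claw": 0.04},{"xyz": [0,-0.027,-0.03],"yaw": 0,"claw": 0.04},{"xyz": [0,-0.027,-0.05],"yaw": 0,"claw": 0.04},{"xyz": [0,-0.027,-0.07],"yaw": 0,"claw": 0.04},{"xyz": [0,-0.027,-0.093],"yaw": 0,"claw": 0.04},{"xyz": [0,-0.027,-0.093],"yaw": 0,"claw": 0.04},{"xyz": [0,-0.027,-0.093],"yaw": 0,"claw": 0.04},{"xyz": [0,-0.027,-0.093],"yaw": 0,"claw": 0.04}]}}

```text
time: 21.4
tcp_pos: [541.8, 9.9, 232.5]
tcp_rot: [3.141, 0.002, 2.794]
ft_force: [0.4, -0.0, -1.0]
gripper_width: 40.2
grasp_force: 0.0
```

```bash
python3 -c "
from h import *
measure('pics/w7.png')
b=cv2.imread('pics/w7.png');cv2.imwrite('pics/c7.png',cv2.resize(b[60:330,150:370],None,fx=2.2,fy=2.2,interpolation=cv2.INTER_CUBIC))"
```

```text
[254.2 100.2] 0.53 [348.6 195.3] 0.95 [256.1 295.7] 0.87 dist 165.6 elbow_d -0.048 elbow_ang -0.004 arms 116.4 118.3 mid tool [-0.8 -1.2] axis deg -0.5
```

View pics/c7.png

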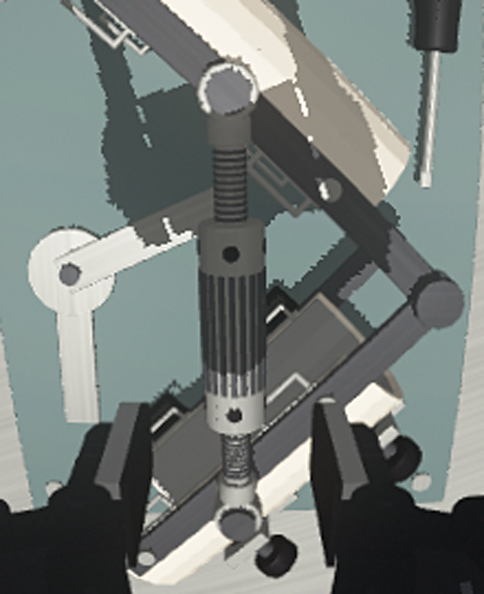

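The crop shows the forearm pin at (228,88), the hinge at (438,302) and the upper pin at (239,522). Everything else lies as it was.

```bash
python3 -c "
from h import *
D=lambda p:(np.array(p)+.5)/2.2-.5+[150,60]
elbow(D((228,88)),D((438,302)),D((239,522)),231.9)
T=eyes.read_camera('top')"
```

```text
dist 167.0 elbow_d -0.031 elbow_ang 0.011 arms 118.1 116.8 mid tool [-1.2 -0.5] axis deg -1.4
```

```bash
python3 -c "
from workcell import ticket
print(ticket.hand_in())"
```

```text
the job is handed in; nothing more can be done
None
```

I turned the barrel until the elbow measured about 0.01 rad from a right angle (limit 0.055), left the arm clear and handed the job in at about 21 s; hand-in returned no verdict.

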